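# Thread the guide rod of a foam test stand

## Task

Get the small compression stand ready: first drop the short stop pin end-down into the narrow upright socket on its base, all the way down, and let go of it. Then take the longer guide rod, thread it down through the upper bushing and on through the lower one, and finish still holding it there, spanning both bushings, with its foot sticking out below the lower bushing about midway between that arm and the foam block. Do not press on or shift the foam block, and leave the stopwatch, marker and hooked mass where they are.

Things in the scene. Friction and masses are not known exactly. Their poses are not given: they have to be found in the camera images.
- test_stand: grey stand, fixed, yaw varies. Origin on the table under the bushing axis. Base x -45..80, y -63..102, 10 mm thick; column x 55..73, y +-25, 129 mm high. Two arms reach from it to -x, 44 mm wide, z 56..74 and 106..124 mm, each with a 15 mm through hole on the axis x = y = 0 and on top a brass funnel 5 mm high, 29 mm wide inside at the mouth. 26 mm are free from the lower arm down to the foam block
- upper_bushing (a point): centre of the upper bushing's funnel mouth, 129 mm above the table, on the bushing axis
- lower_bushing (a point): centre of the lower bushing's funnel mouth, 79 mm above the table, straight under the upper one; the hole's lower end is 23 mm below this point
- pin_socket (a point): centre of the mouth of the stop pin's socket: an upright steel tube, bore 15 mm, flared at the mouth to 22 mm inside, 30 mm outside, mouth 46 mm above the table, floor of the bore 36 mm below the mouth. It stands on the base at 80 mm along the stand's +y from the bushing axis
- guide_rod_centre (a point): centre (half-way up) of the guide rod: plain round steel rod, 12 mm diameter, 150 mm long, chamfered foot, about 0.13 kg; z along the rod, upwards. At the start it stands upright in one of the two grey holders (either one), its foot 8 mm above the table
- guide_rod: the same rod; the origin is the centre of its foot (lower end)
- stop_pin_centre (a point): centre (half-way up) of the stop pin: same plain steel, 12 mm diameter but only 90 mm long, about 0.08 kg; z along the pin, upwards. At the start it stands in the other holder, its foot 8 mm above the table
- stop_pin: the same pin; the origin is the centre of its foot (lower end)
- holder_a: grey holder block 56 x 56 x 44 mm, fixed, with one upright blind hole 13.8 mm wide and 36 mm deep; origin at the centre of its underside
- holder_b: second holder, like holder_a
- foam_block: loose white block with a band, 44 x 96 x 20 mm, lying on the stand's base under the bushings, long side along the stand's y; origin at the centre of its underside, 10 mm above the table. To be left alone
- stopwatch: black stopwatch 70 x 58 x 17 mm lying on the table, to be left alone; origin under its centre
- felt_marker: felt marker 18 x 132 x 19 mm lying on the table, to be left alone; origin under its centre
- hook_mass: white cylindrical mass with a wire hook, 46 mm wide, 97 mm high, standing on the table, to be left alone; origin under its centre

How it is judged:
On the way, in this order (a step that is already met when the one before it is completed fails the run):
1. the stop pin stands fully down in its socket and has been let go (horizontal distance between stop_pin and pin_socket below 0.005 m and height (world z) of stop_pin below 0.014 m and angle between stop_pin's own z axis and vertical below 0.12 rad and contact force between the fingers and stop_pin below 0.2 N), for 0.2 s.
2. the guide rod's foot is inside the upper bushing (horizontal distance between guide_rod and upper_bushing below 0.006 m and height (world z) of guide_rod between 0.085 and 0.118 m), for 0.05 s.
3. the guide rod's foot has come out below the lower bushing, held by the fingers (horizontal distance between guide_rod and lower_bushing below 0.006 m and horizontal distance between guide_rod_centre and upper_bushing below 0.006 m and angle between guide_rod's own z axis and vertical below 0.1 rad and height (world z) of guide_rod between 0.032 and 0.054 m and contact force between the fingers and guide_rod above 2 N and contact force between guide_rod and foam_block below 0.1 N), for 0.2 s.
At the end, for the whole second after the job is handed in: Stop pin let go, upright in its socket, foot within 4 mm of the bore floor. Guide rod gripped (over 2 N), still, upright (tilt under 0.1 rad), within 6 mm of the axis of both bushings, foot 32 to 54 mm above the table: below the lower arm, clear of the foam block, which moved under 10 mm (all of step 1 and all of step 3 and linear speed of guide_rod below 0.02 m/s and distance of foam_block from where it was at the start of the episode below 0.01 m); the arm keeps its last pose, push and grip.
It fails at once if the guide rod or the stop pin presses on the foam block (contact force between any of guide_rod, stop_pin and foam_block above 1 N).
It fails at once if the foam block is shifted (distance of foam_block from where it was at the start of the episode above 0.01 m).
It fails at once if the stopwatch, marker or hooked mass is disturbed (distance of any of stopwatch, felt_marker, hook_mass from where it was at the start of the episode above 0.02 m).
It also fails if it takes over 58 s, if anything falls off the work surface, if the arm or the gripper's body presses on something with over 40 N, if the wrist force passes 120 N, or if a joint passes its speed limit or range.

## Robot

A 6-joint arm with a two-finger parallel gripper is mounted at the origin on a cart in front of the work surface, level with it; the furniture and walls round the work are solid. World frame = base frame: x ahead of the robot, y to its left, z up, the work surface at z = 0. Lengths are in m, angles in rad, forces in N, time in s.
With the tool pointing down it reaches from about 0.375 to 0.975 m from the base axis. Payload 3.8 kg.
Tool frame: the origin (TCP) lies between the finger pads; the fingertips stand 22 mm ahead of it and the grasp point (between the pads) lies 3 mm ahead of it (bot.finger_overhang is the distance from the TCP to the fingertips, in m); x points along the fingers, y is the direction in which the jaws open and shut, and the axes are right-handed (so a half turn about x gives the same grasp; the last joint's range is limited). The gripper opens to 85 mm and grips with 20 to 120 N. Pads are 22 mm wide; open, the fingers measure 114 mm over their backs; the gripper's body (76 mm by 85 mm) begins 54 mm behind the grasp point. The pads swing forward as they close: fully open they stand 13 mm farther back than shut.
Start: joints at [1.189, 0.264, 1.604, -0, 1.274, -0.037], TCP at [0.228, 0.635, 0.253] pointing down, gripper open.
Joint ranges: [-2.63, 2.63], [-0.94, 2.18], [0.31, 2.57], [-1.31, 4.45], [0, 2.66], [-2.55, 2.55]. Speed limits (rad/s): [2.57, 2.57, 3.14, 3.14, 3.14, 3.14].

## Interface

Orientations are given as a rotation vector (axis times angle).
In Python, from workcell import bot gives the robot as it stands. The module is installed in compiled form; this text tells all that it offers.
- The arm moves only by the tool arm_command, never from a script. Its argument "series" is a list that holds one entry, the list of rows, each a list of 7 numbers: the turn, a rotation vector about the tool's x, y, z in rad, then the shift along the tool's x, y, z in cm, then the opening, from 0 (shut) to 1 (fully open). In form: [[[rx, ry, rz, x, y, z, grip], ...]]. A call has 1 to 10 rows; each row shifts and turns the pose as measured when the row begins, along the tool's axes as they then stand; what a row does not reach is not made up. A row lasts 1/10 s, in which the tool goes at most 50 mm and 8.59 degrees, less where a joint would pass 70% of its speed; a pose out of reach is approached as far as the arm can. A call is refused whole if a number of a shift passes 5 or a number of a turn 0.15, either way. A call with a gripper value outside its range is refused whole. The fingers move at their own pace and stop on an object; "newtons" is the grip in N (left out, the last holds). Time passes only in rows, so rows that do not move let the fingers close. It gives the time, the measured TCP pose, the force and the opening at its end, in the units of the state.
- bot.read_state(): the state, without advancing time (a new reading comes with each control period).
- bot.read_camera(name): name is "scene" or "top"; returns (picture, depth): 400x640x3 uint8, blue, green, red; 400x640 float32, m along the optical axis (not along the pixel's ray), 0 where there is no reading.
- bot.camera_info(name): a dict with "K" (3x3 intrinsics, pixels), "dist_coeffs" ([k1, k2, p1, p2, k3] as OpenCV has them; the pictures are not rectified), "extrinsics" (4x4, takes a point from camera to world coordinates). Camera axes: x right, y down, z forward; pixel columns grow to the right and rows downward; lengths in m; the calibration is good to about 2 mm. A picture is of the moment at which its call begins. camera_info takes no time and is no camera call.
- bot.finish_job(): hands the job in, once; it reports no verdict.
The state is a dict: "time": time; "q": joint angles; "joint_vel": joint speeds; "joint_torque": joint torques, N m; "tool_pos": TCP position; "tcp_rot": TCP orientation; "wrist_force": force on the tool from outside, world axes, zero at the start; "torque": the same for the moment, N m; "width": opening from 0.0 (shut) to 1.0 (fully open).
Only numpy, scipy, OpenCV 4.12 (cv2) and the standard library are available. Lean on these libraries where they do the work, as an engineer would, in place of code of your own. Each camera call takes 0.05 s, during which the arm holds its last target.

## Working session

There is one attempt and no reset: what is moved stays moved. The work goes in short steps, Python scripts to look and compute and a tool call to move; the robot and the scene stay as the last step left them, time stands still between calls to the robot, and variables do not carry over. Pictures are saved under pics/ and viewed, and the job is handed in when it is done.

Besides the shell and the picture viewer there is one more tool, called after ">>>" as name([rows], argument=value, ...), one row to a line, values as JSON. arm_command: Moves the arm, as the interface text tells. Its arguments: {"type":"object","properties":{"series":{"type":"array"},"newtons":{"type":"number"}},"required":["series"]}

```bash
mkdir -p pics; ls; python3 - <<'E'
from workcell import bot
import cv2,numpy as np
s=bot.read_state();print({k:np.round(v,3).tolist() for k,v in s.items()})
for n in("scene","top"):
    p,d=bot.read_camera(n);cv2.imwrite(f"pics/{n}0.png",p);np.save(f"{n}0_d.npy",d)
    c=bot.camera_info(n);print(n,{k:np.round(v,4).tolist() for k,v in c.items()})
E
```

```text
pics
{'time': 0.0, 'q': [1.189, 0.265, 1.605, -0.0, 1.274, -0.037], 'joint_vel': [0.0, -0.002, -0.0, -0.002, 0.0, 0.002], 'joint_torque': [-0.002, -51.511, -36.731, 0.0, 0.013, -0.0], 'tool_pos': [0.228, 0.635, 0.252], 'tcp_rot': [0.269, 1.554, -0.272], 'wrist_force': [-0.908, -0.239, -0.689], 'torque': [-0.022, -0.051, 0.026], 'width': 1.003}
scene {'K': [[368.7017, 0.0, 321.3073], [0.0, 368.7017, 201.0916], [0.0, 0.0, 1.0]], 'dist_coeffs': [-0.0163, 0.0, 0.0, 0.0, 0.0], 'extrinsics': [[-0.5523, -0.4541, 0.6991, -0.1305], [-0.8336, 0.3142, -0.4544, 0.4089], [-0.0133, -0.8337, -0.5521, 0.6284], [0.0, 0.0, 0.0, 1.0]]}
top {'K': [[415.0418, 0.0, 312.9198], [0.0, 415.0418, 204.3933], [0.0, 0.0, 1.0]], 'dist_coeffs': [-0.0541, 0.0, 0.0, 0.0, 0.0], 'extrinsics': [[-0.0087, -0.9868, 0.1614, 0.3069], [-1.0, 0.008, -0.0049, -0.0012], [0.0035, -0.1615, -0.9869, 1.307], [0.0, 0.0, 0.0, 1.0]]}
```

View pics/scene0.png

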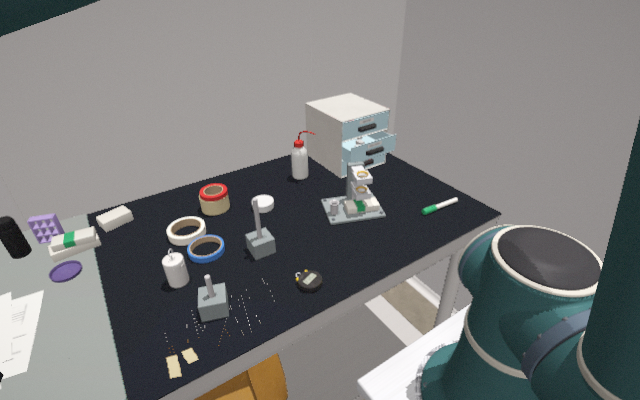

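View pics/top0.png

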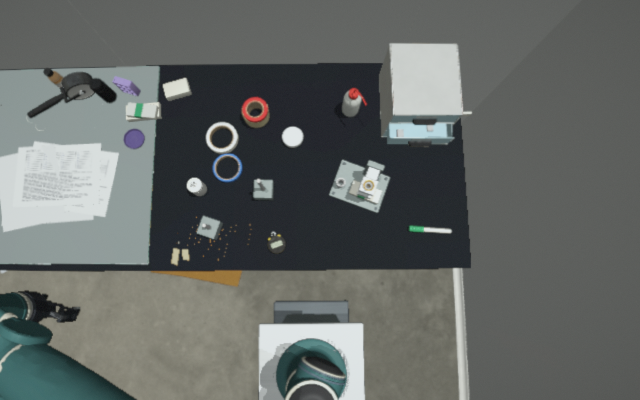

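```bash
python3 - <<'E'
import cv2,numpy as np
t=cv2.imread("pics/top0.png");s=cv2.imread("pics/scene0.png")
def z(im,u0,v0,w,h,k):return cv2.resize(im[v0:v0+h,u0:u0+w],None,fx=k,fy=k,interpolation=cv2.INTER_CUBIC)
cv2.imwrite("pics/t_stand.png",z(t,320,150,80,70,8))
cv2.imwrite("pics/t_hold.png",z(t,180,165,100,80,8))
cv2.imwrite("pics/s_stand.png",z(s,315,155,80,75,8))
cv2.imwrite("pics/s_hold.png",z(s,155,190,130,135,5))
E
```

```text
(no output)
```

View pics/t_stand.png

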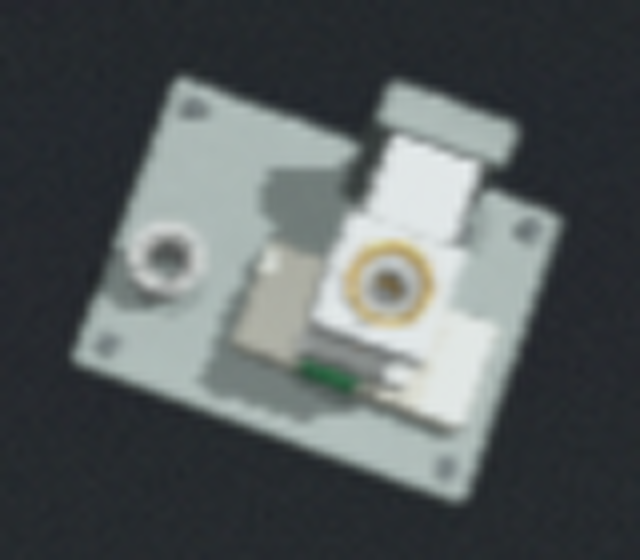

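View pics/t_hold.png

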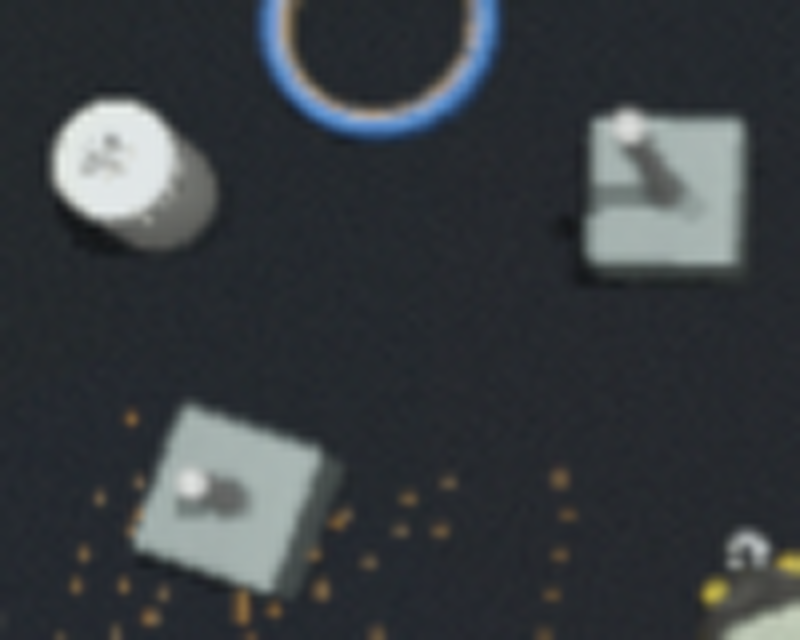

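View pics/s_stand.png

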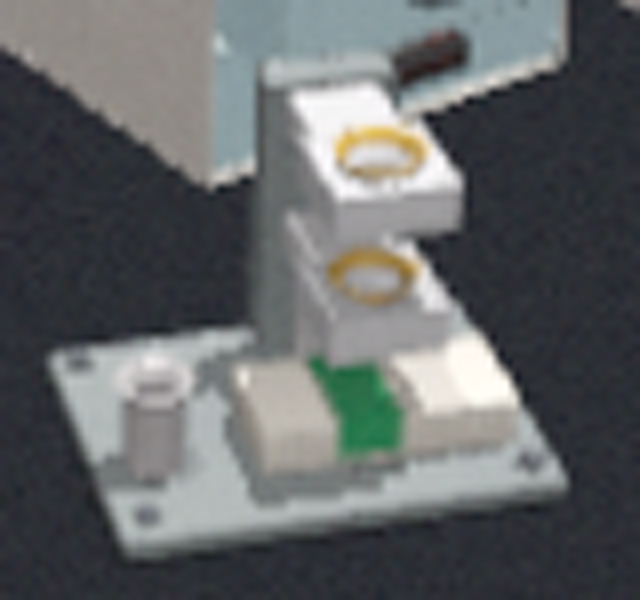

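View pics/s_hold.png

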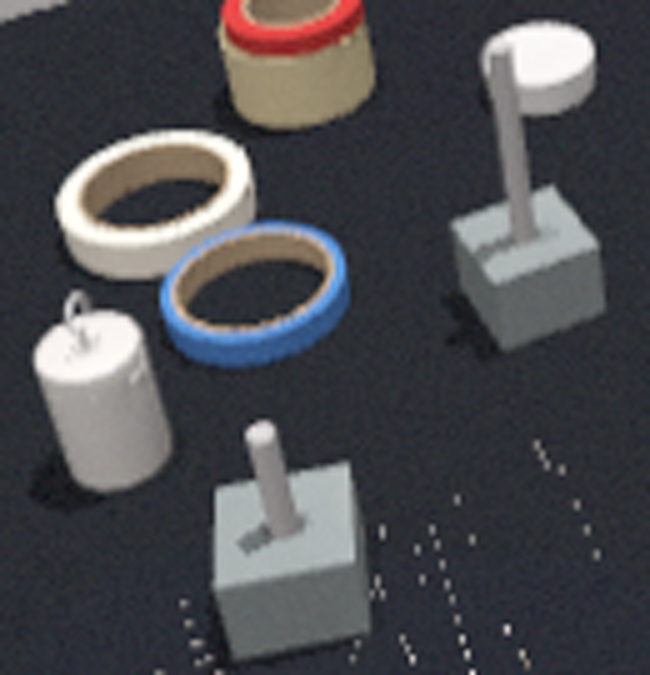

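```bash
cat > h.py <<'E'
from workcell import bot
import cv2,numpy as np
from scipy.spatial.transform import Rotation as R
CI={n:bot.camera_info(n) for n in("scene","top")}
def ray(n,uv):
    c=CI[n];K=np.array(c["K"]);d=np.array(c["dist_coeffs"]);E=np.array(c["extrinsics"])
    p=cv2.undistortPoints(np.array([[uv]],float),K,d)[0,0]
    v=E[:3,:3]@[p[0],p[1],1];return E[:3,3],v
def plane(n,uv,z):
    o,v=ray(n,uv);return o+v*(z-o[2])/v[2]
def tri(ut,us):
    o1,a=ray("top",ut);o2,b=ray("scene",us)
    A=np.c_[a,-b];x=np.linalg.lstsq(A,o2-o1,rcond=None)[0]
    p,q=o1+a*x[0],o2+b*x[1];return (p+q)/2,np.linalg.norm(p-q)
def proj(n,P):
    c=CI[n];E=np.linalg.inv(np.array(c["extrinsics"]))
    r=cv2.Rodrigues(E[:3,:3])[0]
    return cv2.projectPoints(np.array([P],float),r,E[:3,3],np.array(c["K"]),np.array(c["dist_coeffs"]))[0][0,0]
E
python3 - <<'E'
from h import *
np.set_printoptions(precision=4,suppress=True)
f=lambda x,y,u,v,k:((x+.5)/k-.5+u,(y+.5)/k-.5+v)
ts=lambda x,y:f(x,y,320,150,8); th=lambda x,y:f(x,y,180,165,8)
ss=lambda x,y:f(x,y,315,155,8); sh=lambda x,y:f(x,y,155,190,5)
for n,a,b,z in[("pin",th(192,484),sh(260,430),.098),("rod",th(627,127),sh(501,46),.158),("upper",ts(389,283),ss(380,153),.129),("sock",ts(166,258),ss(155,380),.046)]:
    print(n,plane("top",a,z),plane("scene",b,z),*tri(a,b))
print("lower",plane("scene",ss(372,277),.079))
for c in [th(230,498),th(667,192)]: print("holder",plane("top",c,.044))
B=[plane("top",ts(*c),.010) for c in[(178,77),(563,215),(465,502),(73,358)]];print(np.array(B))
print([plane("scene",ss(*c),.010) for c in[(48,352),(568,488),(130,555)]])
H=[plane("top",th(*c),.044) for c in[(186,402),(325,450),(275,594),(135,548)]];print(np.array(H))
H=[plane("top",th(*c),.044) for c in[(592,116),(745,118),(742,268),(588,266)]];print(np.array(H))
E
```

```text
pin [0.4458 0.3144 0.098 ] [0.4463 0.3121 0.098 ] [0.4452 0.3132 0.0995] 0.0018276310856913112
rod [0.5649 0.1483 0.158 ] [0.5621 0.1447 0.158 ] [0.5637 0.1463 0.1581] 0.004427581411493367
upper [ 0.5555 -0.168   0.129 ] [ 0.5521 -0.1701  0.129 ] [ 0.5544 -0.1695  0.1283] 0.0038400977983938686
sock [ 0.5836 -0.0932  0.046 ] [ 0.5824 -0.0972  0.046 ] [ 0.5821 -0.0946  0.0474] 0.0038512494787035522
lower [ 0.5521 -0.1695  0.079 ]
holder [0.4465 0.3137 0.044 ]
holder [0.5646 0.1472 0.044 ]
[[ 0.6662 -0.1022  0.01  ]
 [ 0.608  -0.2557  0.01  ]
 [ 0.492  -0.2122  0.01  ]
 [ 0.5511 -0.0581  0.01  ]]
[array([ 0.6657, -0.1059,  0.01  ]), array([ 0.4857, -0.2097,  0.01  ]), array([ 0.5419, -0.0583,  0.01  ])]
[[0.4837 0.3319 0.044 ]
 [0.4647 0.2776 0.044 ]
 [0.4096 0.2954 0.044 ]
 [0.4275 0.3497 0.044 ]]
[[0.595  0.1769 0.044 ]
 [0.5937 0.1172 0.044 ]
 [0.5344 0.1179 0.044 ]
 [0.5356 0.1775 0.044 ]]
```

```bash
cat >> h.py <<'E'
np.set_printoptions(precision=4,suppress=True)
def go(x,y,z,yaw=None):
    # yaw = direction of tool y (jaw) in the world, tool x straight down; gives turn (rad), shift (cm) in tool axes now
    s=bot.read_state();M=R.from_rotvec(s["tcp_rot"]).as_matrix()
    p=np.array(s["tool_pos"]);cur=np.arctan2(M[1,1],M[0,1])
    if yaw is None: yaw=cur
    y_=np.array([np.cos(yaw),np.sin(yaw),0]);x_=np.array([0,0,-1.]);T=np.c_[x_,y_,np.cross(x_,y_)]
    print("t",s["time"],"pos",p,"yaw",cur,"tilt",np.arccos(np.clip(-M[2,0],-1,1)),"q",np.array(s["q"]),"F",np.array(s["wrist_force"]),"w",s["width"])
    print("turn",R.from_matrix(M.T@T).as_rotvec(),"shift cm now-axes",M.T@(np.array([x,y,z])-p)*100," in target axes",T.T@(np.array([x,y,z])-p)*100)
E
python3 -c "
from h import *
print(R.from_rotvec(bot.read_state()['tcp_rot']).as_matrix())
go(.446,.3135,.15)"
```

```text
[[-0.0008  0.338   0.9411]
 [-0.0019  0.9411 -0.338 ]
 [-1.     -0.002  -0.0001]]
t 0.1 pos [0.2279 0.6347 0.2521] yaw 1.2259657381638953 tilt 0.002048383084237593 q [ 1.1891  0.2647  1.6052  0.      1.2737 -0.0369] F [ 1.0216  0.1388 -0.3023] w 1.0020847192243292
turn [-0.     -0.0001  0.002 ] shift cm now-axes [ 10.2514 -22.8363  31.3843]  in target axes [ 10.2081 -22.8573  31.3832]
```

>>> arm_command([
  [[0, 0, 0, 0, -2.8, 3.9, 0.6], [0, 0, 0, 0, -2.8, 3.9, 0.6], [0, 0, 0, 0, -2.8, 3.9, 0.6], [0, 0, 0, 0, -2.8, 3.9, 0.6], [0, 0, 0, 0, -2.8, 3.9, 0.6], [0, 0, 0, 0, -2.8, 3.9, 0.6], [0, 0, 0, 0, -2.8, 3.9, 0.6], [0, 0, 0, 0, -2.8, 3.9, 0.6], [0, 0, 0, 0, 0, 0, 0.6]],
], newtons=80)

```text
time: 1.0
tool_pos: [0.4505, 0.307, 0.2463]
tcp_rot: [0.259, 1.558, -0.273]
wrist_force: [0.2, -0.1, 0.0]
width: 0.595
```

```bash
python3 - <<'E'
from h import *
go(.446,.3135,.13)
for n in("scene","top"):
    p,d=bot.read_camera(n);cv2.imwrite(f"pics/{n}1.png",p)
    u,v=map(int,proj(n,(.446,.3135,.12)));print(u,v)
    cv2.imwrite(f"pics/{n}1z.png",cv2.resize(p[max(v-60,0):v+60,max(u-70,0):u+70],None,fx=5,fy=5,interpolation=2))
E
```

```text
t 1.0 pos [0.4505 0.307  0.2463] yaw 1.2322887019479236 tilt 0.009259705339071467 q [ 0.5549  0.0285  1.8851 -0.0043  1.2363 -0.6759] F [ 0.2469 -0.0793  0.0093] w 0.5949330648662955
turn [-0.    -0.002  0.009] shift cm now-axes [11.6225  0.5659 -0.618 ]  in target axes [11.6259  0.4609 -0.6416]
203 267
201 224
```

>>> arm_command([
  [[0, -0.002, 0.009, 4, 0.5, -0.6, 0.6], [0, 0, 0, 4, 0, 0, 0.6], [0, 0, 0, 3, 0, 0, 0.6], [0, 0, 0, 0, 0, 0, 0.6]],
])

```text
time: 1.5
tool_pos: [0.4421, 0.3233, 0.1352]
tcp_rot: [0.266, 1.555, -0.254]
wrist_force: [-1.9, -0.2, -0.4]
width: 0.6
```

```bash
python3 - <<'E'
from h import *
go(.446,.3135,.076)
for n in("scene","top"):
    p,d=bot.read_camera(n);cv2.imwrite(f"pics/{n}2.png",p)
    u,v=map(int,proj(n,(.446,.3135,.1)));print(u-70,v-60)
    cv2.imwrite(f"pics/{n}2z.png",cv2.resize(p[max(v-60,0):v+60,max(u-70,0):u+70],None,fx=5,fy=5,interpolation=2))
E
```

```text
t 1.5 pos [0.4421 0.3233 0.1352] yaw 1.2390733451974616 tilt 0.0076866756461158 q [ 0.5825  0.1263  1.9981  0.0067  1.012  -0.6601] F [-1.8991 -0.2175 -0.4446] w 0.600398801838258
turn [ 0.     -0.0014 -0.0076] shift cm now-axes [ 5.9079 -0.8454  0.6936]  in target axes [ 5.9151 -0.8007  0.6854]
135 215
133 164
```

View pics/scene2z.png

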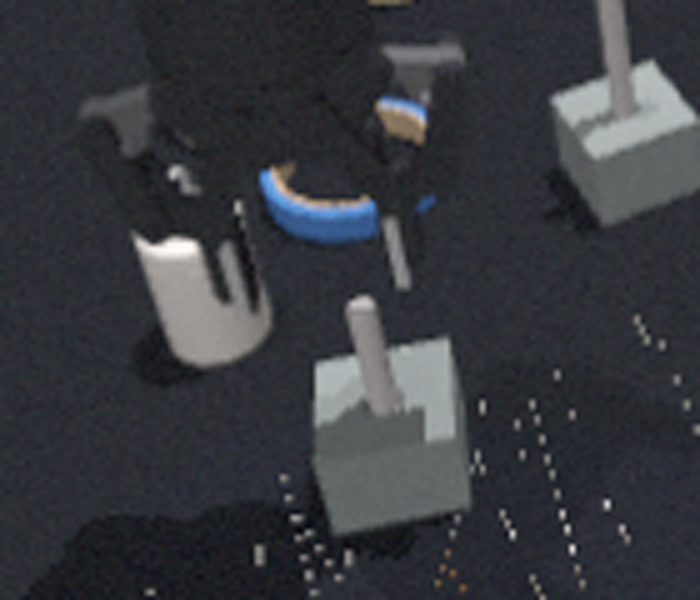

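View pics/top2z.png

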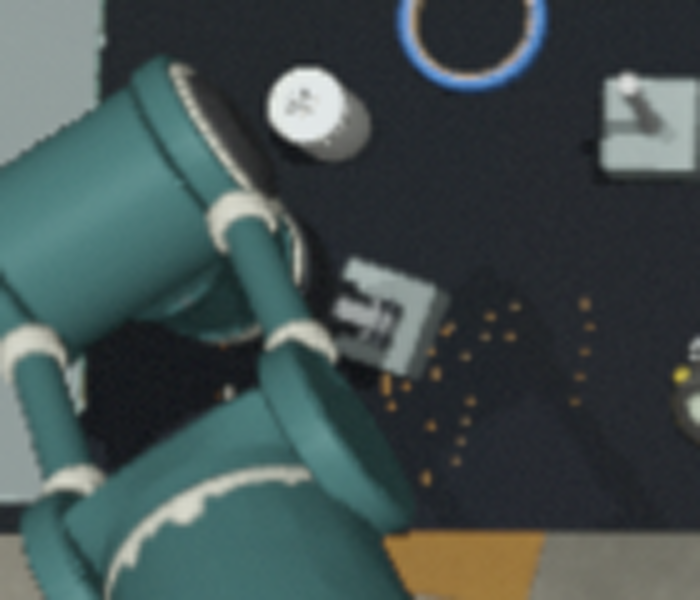

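>>> arm_command([
  [[0, 0, -0.008, 0, -0.8, 0.7, 0.6], [0, 0, 0, 0, 0, 0, 0.6], [0, 0, 0, 0, 0, 0, 0.6]],
])

```text
time: 1.9
tool_pos: [0.4521, 0.3177, 0.1454]
tcp_rot: [0.266, 1.544, -0.25]
wrist_force: [0.1, -0.2, -0.9]
width: 0.599
```

```bash
python3 -c "
from h import *
print(plane('top',(197,186),.09))
go(.446,.3135,.076)"
```

```text
[0.5648 0.3404 0.09  ]
t 1.9 pos [0.4521 0.3177 0.1454] yaw 1.2415120918200624 tilt 0.015041085623138222 q [ 0.5672  0.1179  1.9864  0.0004  1.0223 -0.6744] F [ 0.1169 -0.1849 -0.88  ] w 0.5993506104624932
turn [-0.0001  0.0091 -0.012 ] shift cm now-axes [ 6.9318 -0.6722 -0.5018]  in target axes [ 6.9436 -0.5891 -0.4387]
```

>>> arm_command([
  [[0, 0, 0, 0, 0, 0, 0.6], [0, 0, 0, 0, 0, 0, 0.6]],
])

```text
time: 2.1
tool_pos: [0.4535, 0.3183, 0.1479]
tcp_rot: [0.269, 1.541, -0.248]
wrist_force: [-0.1, 0.2, -0.1]
width: 0.599
```

```bash
python3 -c "
from h import *
go(.446,.3135,.076,1.24)"
```

```text
t 2.1 pos [0.4535 0.3183 0.1479] yaw 1.2408298186616555 tilt 0.019308386356719456 q [ 0.5667  0.1156  1.984   0.0006  1.0227 -0.6743] F [-0.1193  0.1531 -0.1241] w 0.599490849336333
turn [ 0.0007  0.0117 -0.0154] shift cm now-axes [ 7.1713 -0.8054 -0.6393]  in target axes [ 7.1898 -0.6954 -0.5549]
```

>>> arm_command([
  [[0, 0.006, -0.008, 0.5, -0.3, -0.3, 0.6], [0, 0.006, -0.008, 0.5, -0.3, -0.3, 0.6], [0, 0, 0, 0.5, -0.1, 0, 0.6], [0, 0, 0, 0, 0, 0, 0.6]],
])

```text
time: 2.5
tool_pos: [0.445, 0.3131, 0.1318]
tcp_rot: [0.258, 1.557, -0.261]
wrist_force: [-0.0, 0.5, 0.3]
width: 0.598
```

```bash
python3 -c "
from h import *
go(.446,.3135,.076,1.24)"
```

```text
t 2.5 pos [0.445  0.3131 0.1318] yaw 1.2403095362324958 tilt 0.002143775966625529 q [ 0.5674  0.1279  2.0031 -0.0001  1.0127 -0.6728] F [-0.0081  0.5196  0.3385] w 0.5978906258304428
turn [ 0.0003 -0.0013  0.0017] shift cm now-axes [5.5839 0.081  0.0908]  in target axes [5.5841 0.0713 0.0838]
```

>>> arm_command([
  [[0, 0, 0, 1, 0.1, 0.1, 0.6], [0, 0, 0, 1, 0, 0, 0.6], [0, 0, 0, 1, 0, 0, 0.6], [0, 0, 0, 1, 0, 0, 0.6], [0, 0, 0, 0.8, 0, 0, 0.6], [0, 0, 0, 0.5, 0, 0, 0.6], [0, 0, 0, 0.1, 0, 0, 0.6], [0, 0, 0, 0, 0, 0, 0.6]],
])

```text
time: 3.3
tool_pos: [0.4449, 0.3129, 0.0707]
tcp_rot: [0.256, 1.56, -0.263]
wrist_force: [0.7, 0.4, -0.2]
width: 0.599
```

```bash
python3 - <<'E'
from h import *
go(.446,.3135,.076,1.24)
for n in("scene","top"):
    p,d=bot.read_camera(n);cv2.imwrite(f"pics/{n}3.png",p)
    u,v=map(int,proj(n,(.446,.3135,.1)));print(u-70,v-60)
    cv2.imwrite(f"pics/{n}3z.png",cv2.resize(p[max(v-60,0):v+60,max(u-70,0):u+70],None,fx=5,fy=5,interpolation=2))
E
```

```text
t 3.3 pos [0.4449 0.3129 0.0707] yaw 1.2403341503454104 tilt 0.006245929937512037 q [ 0.5671  0.2075  2.0418 -0.0001  0.8985 -0.6731] F [ 0.7488  0.4112 -0.2444] w 0.5991035422708108
turn [ 0.0003 -0.0038  0.0049] shift cm now-axes [-0.5356  0.0908  0.0787]  in target axes [-0.5349  0.0934  0.0807]
135 215
133 164
```

View pics/scene3z.png

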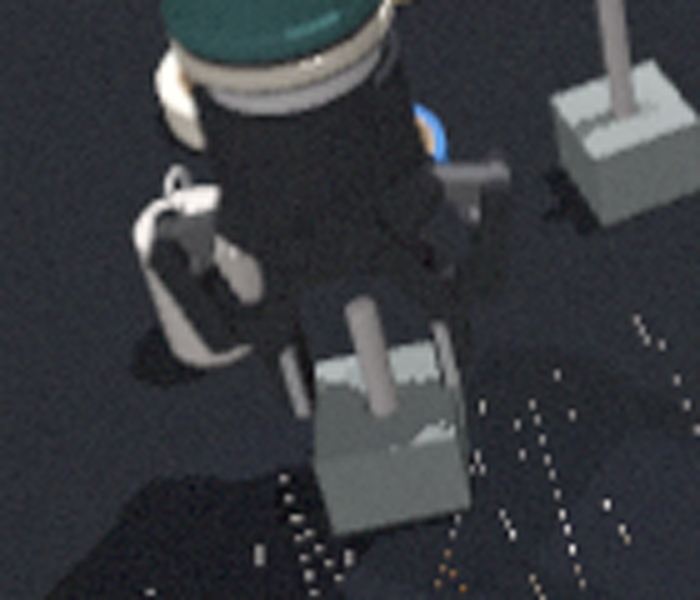

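View pics/top3z.png

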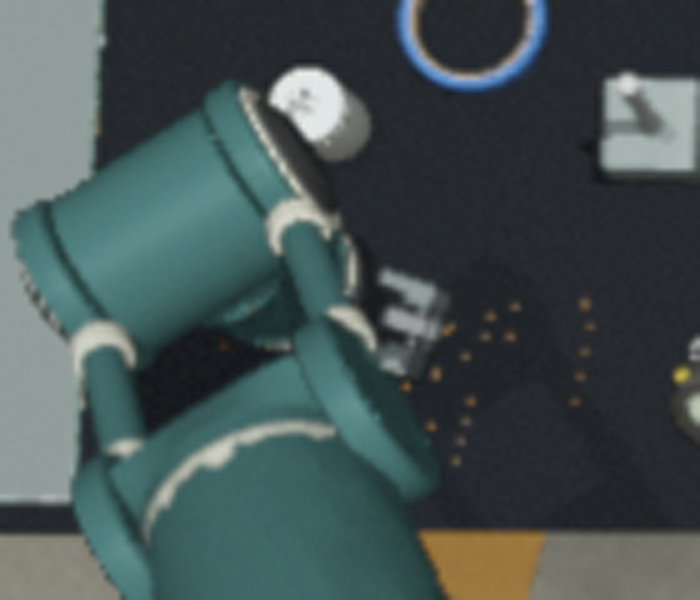

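>>> arm_command([
  [[0, -0.004, 0.005, -0.3, 0.1, 0.1, 0.6], [0, 0, 0, -0.2, 0, 0, 0.6], [0, 0, 0, 0, 0, 0, 0.4], [0, 0, 0, 0, 0, 0, 0.2], [0, 0, 0, 0, 0, 0, 0], [0, 0, 0, 0, 0, 0, 0], [0, 0, 0, 0, 0, 0, 0], [0, 0, 0, 0, 0, 0, 0]],
], newtons=80)

```text
time: 4.2
tool_pos: [0.4475, 0.3131, 0.079]
tcp_rot: [0.259, 1.552, -0.258]
wrist_force: [0.6, -0.5, 0.9]
width: 0.121
```

```bash
python3 -c "
from h import *
go(.446,.3135,.20,1.24)"
```

```text
t 4.2 pos [0.4475 0.3131 0.079 ] yaw 1.2410639765043023 tilt 0.0035782936353435033 q [ 0.5661  0.1948  2.0386 -0.0024  0.9052 -0.6734] F [ 0.6357 -0.4856  0.9364] w 0.12135265873078924
turn [ 0.0011  0.0034 -0.0012] shift cm now-axes [-12.1008  -0.0007  -0.1121]  in target axes [-12.1003  -0.0148  -0.1531]
```

>>> arm_command([
  [[0, 0, 0, -0.5, 0, 0, 0], [0, 0, 0, -1, 0, 0, 0], [0, 0, 0, -1, 0, 0, 0], [0, 0, 0, -1.5, 0, 0, 0], [0, 0, 0, -2, 0, 0, 0], [0, 0, 0, -2, 0, 0, 0], [0, 0, 0, -2, 0, 0, 0], [0, 0, 0, -1, 0, 0, 0], [0, 0, 0, -0.5, 0, 0, 0], [0, 0, 0, 0, 0, 0, 0]],
])

```text
time: 5.2
tool_pos: [0.4471, 0.3143, 0.2036]
tcp_rot: [0.262, 1.55, -0.255]
wrist_force: [0.1, 0.0, -0.7]
width: 0.12
```

```bash
python3 - <<'E'
from h import *
go(.5826,-.0942,.20,0.5)
for n in("scene","top"):
    p,d=bot.read_camera(n);cv2.imwrite(f"pics/{n}4.png",p)
E
```

```text
t 5.2 pos [0.4471 0.3143 0.2036] yaw 1.2409835241497338 tilt 0.007191487528458314 q [ 0.5673  0.0547  1.9393 -0.0003  1.1405 -0.6736] F [ 0.1099  0.0284 -0.7096] w 0.12047459345902874
turn [ 0.741   0.0025 -0.0069] shift cm now-axes [  0.2928 -34.2647  26.0447]  in target axes [ 0.3575 -7.6983 42.3449]
```

View pics/scene4.png

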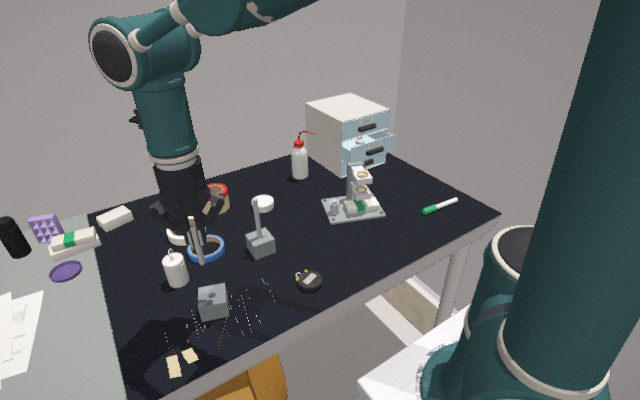

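>>> arm_command([
  [[0.15, 0, 0, -1, 0, 0, 0], [0.15, 0, 0, -1.5, 0, 0, 0], [0.15, 0, 0, -1.5, 0, 0, 0], [0.15, 0, 0, -0.5, 0, 0, 0], [0.1, 0, 0, 0, 0, 0, 0], [0.04, 0, 0, 0, 0, 0, 0], [0, 0, 0, 0, 0, 0, 0]],
])

```text
time: 6.0
tool_pos: [0.4414, 0.3107, 0.2376]
tcp_rot: [0.834, 1.407, -0.855]
wrist_force: [0.7, 0.6, -0.9]
width: 0.113
```

```bash
python3 -c "
from h import *
go(.5826,-.0942,.25,0.5)"
```

```text
t 6.0 pos [0.4414 0.3107 0.2376] yaw 0.48618517210088696 tilt 0.014482164190053015 q [ 0.5672  0.0279  1.902  -0.0002  1.2261  0.0811] F [ 0.6837  0.5749 -0.9351] w 0.11308138198170999
turn [-0.0138  0.0012  0.0144] shift cm now-axes [-1.0886 -6.4491 42.3939]  in target axes [-1.2381 -7.017  42.2996]
```

>>> arm_command([
  [[0, 0, 0.014, -0.4, -0.2, 1, 0], [0, 0, 0, -0.4, -0.5, 2.5, 0], [0, 0, 0, -0.2, -0.5, 3, 0], [0, 0, 0, 0, -0.6, 3.5, 0], [0, 0, 0, 0, -0.6, 4, 0], [0, 0, 0, 0, -0.6, 4, 0], [0, 0, 0, 0, -0.6, 4, 0], [0, 0, 0, 0, -0.6, 4, 0], [0, 0, 0, 0, -0.6, 3, 0], [0, 0, 0, 0, 0, 0, 0]],
])

```text
time: 7.0
tool_pos: [0.5361, 0.0162, 0.2442]
tcp_rot: [0.827, 1.404, -0.838]
wrist_force: [0.3, 0.3, -0.6]
width: 0.116
```

```bash
python3 -c "
from h import *
go(.5826,-.0942,.25,0.5)"
```

```text
t 7.0 pos [0.5361 0.0162 0.2442] yaw 0.5013665748628875 tilt 0.007191492406911895 q [-0.012   0.009   1.9089 -0.0072  1.226  -0.5109] F [ 0.343   0.3471 -0.577 ] w 0.11553878418880698
turn [0.0014 0.0048 0.0053] shift cm now-axes [-0.518  -1.231  11.9247]  in target axes [-0.582  -1.2116 11.9237]
```

>>> arm_command([
  [[0, 0.005, 0.005, 0, -0.3, 2, 0], [0, 0, 0, 0, -0.3, 2.5, 0], [0, 0, 0, 0, -0.3, 2.5, 0], [0, 0, 0, 0, -0.2, 2, 0], [0, 0, 0, 0, 0, 1, 0], [0, 0, 0, 0, 0, 0.3, 0], [0, 0, 0, 0, 0, 0, 0]],
])

```text
time: 7.7
tool_pos: [0.5733, -0.0821, 0.2418]
tcp_rot: [0.831, 1.413, -0.831]
wrist_force: [-0.2, -0.3, -0.6]
width: 0.117
```

```bash
python3 -c "
from h import *
go(.5826,-.0942,.25,0.5)"
```

```text
t 7.7 pos [ 0.5733 -0.0821  0.2418] yaw 0.504577050315494 tilt 0.005810699597512977 q [-0.1864  0.0946  1.8235  0.0024  1.2288 -0.6918] F [-0.1977 -0.2679 -0.6165] w 0.11683403515870494
turn [ 0.0046 -0.0051  0.0027] shift cm now-axes [-0.8308  0.2282  1.5096]  in target axes [-0.8224  0.2374  1.5127]
```

Now correct laterally and descend to foot about 25 mm above the mouth.

>>> arm_command([
  [[0, -0.005, 0.003, 1, 0.1, 0.5, 0], [0, 0, 0, 1.5, 0.1, 0.5, 0], [0, 0, 0, 2, 0, 0.4, 0], [0, 0, 0, 2, 0, 0.1, 0], [0, 0, 0, 1.5, 0, 0, 0], [0, 0, 0, 1, 0, 0, 0], [0, 0, 0, 0.5, 0, 0, 0], [0, 0, 0, 0, 0, 0, 0]],
])

```text
time: 8.5
tool_pos: [0.5801, -0.09, 0.1363]
tcp_rot: [0.826, 1.413, -0.826]
wrist_force: [0.2, 0.1, -0.9]
width: 0.121
```

```bash
python3 - <<'E'
from h import *
go(.5826,-.0942,.14,0.5)
for n in("scene","top"):
    p,d=bot.read_camera(n);cv2.imwrite(f"pics/{n}5.png",p)
    u,v=map(int,proj(n,(.58,-.094,.08)));print(u-50,v-45)
    cv2.imwrite(f"pics/{n}5z.png",cv2.resize(p[max(v-45,0):v+45,max(u-50,0):u+50],None,fx=7,fy=7,interpolation=2))
E
```

```text
t 8.5 pos [ 0.5801 -0.09    0.1363] yaw 0.5109308831425552 tilt 0.004601440169850563 q [-0.1971  0.2016  1.9074  0.0015  1.037  -0.7088] F [ 0.1818  0.1294 -0.8938] w 0.12118533456307161
turn [ 0.0109 -0.0038  0.0026] shift cm now-axes [-0.3747  0.0114  0.4827]  in target axes [-0.3728  0.0176  0.484 ]
283 147
291 135
```

View pics/scene5z.png

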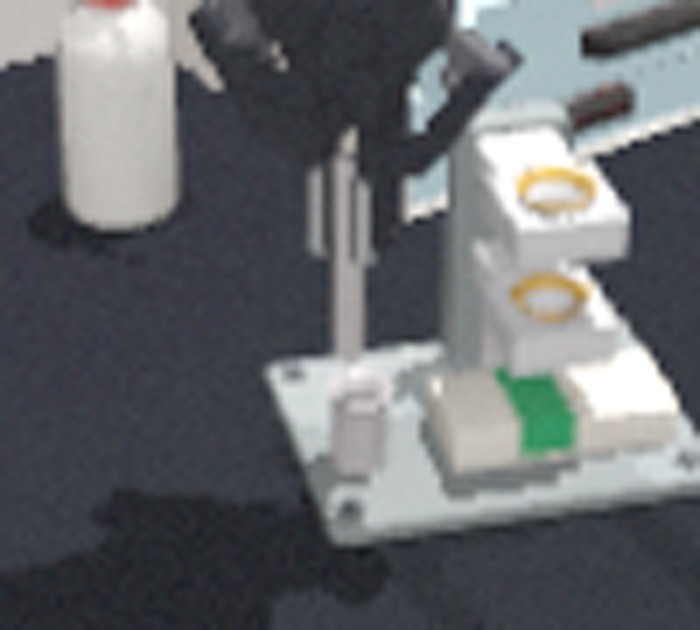

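View pics/top5z.png

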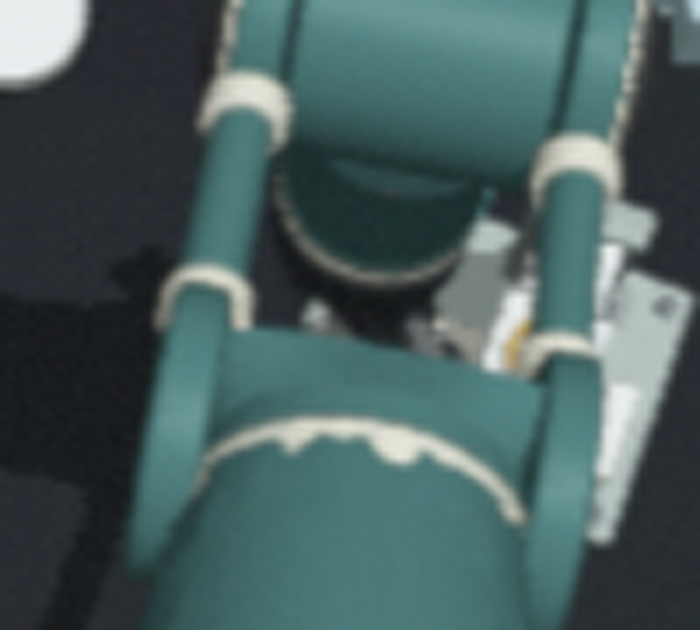

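```bash
python3 - <<'E'
from h import *
f=lambda x,y,k=7,u=283,v=147:((x+.5)/k-.5+u,(y+.5)/k-.5+v)
for v in (360,366): print("foot",plane("scene",f(348,v),.065))
print(proj("scene",(.580,-.09,.065)),f(348,360), proj("scene",(.580,-.09,.155)),f(347,135))
print("top of pin",plane("scene",f(347,135),.155))
p=cv2.imread("pics/scene5.png")
cv2.imwrite("pics/s5zz.png",cv2.resize(p[155:220,315:365],None,fx=12,fy=12,interpolation=2)[:600])
E
```

```text
foot [ 0.5786 -0.0887  0.065 ]
foot [ 0.575  -0.0862  0.065 ]
[332.3705 197.6354] (332.2857142857143, 198.0) [332.4775 169.3728] (332.14285714285717, 165.85714285714286)
top of pin [ 0.5968 -0.1007  0.155 ]
```

View pics/s5zz.png

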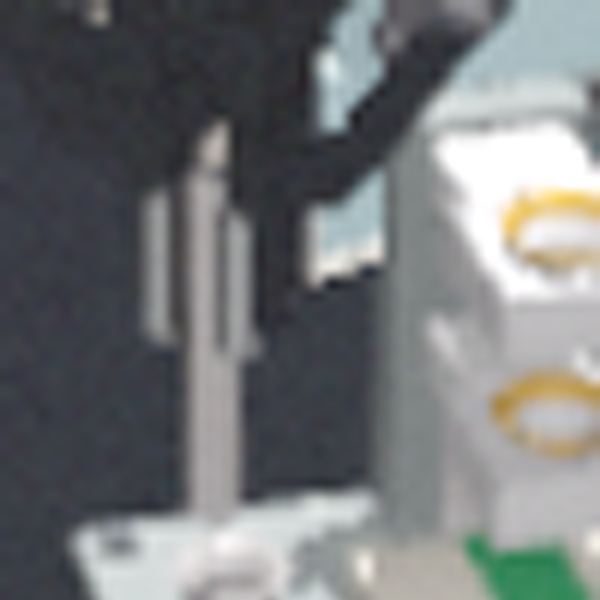

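>>> arm_command([
  [[0, -0.003, 0.002, 0, -0.1, 0.3, 0], [0, 0, 0, 0, 0, 0.3, 0], [0, 0, 0, 0, 0, 0, 0], [0, 0, 0, 0, 0, 0, 0]],
])

```text
time: 9.0
tool_pos: [0.5857, -0.0971, 0.1412]
tcp_rot: [0.827, 1.401, -0.822]
wrist_force: [-0.1, -0.4, -0.9]
width: 0.119
```

```bash
python3 - <<'E'
from h import *
go(.582,-.0958,.12,0.5)
E
```

```text
t 9.0 pos [ 0.5857 -0.0971  0.1412] yaw 0.510804538355496 tilt 0.007985655145975885 q [-0.2064  0.201   1.8981  0.0001  1.0345 -0.7172] F [-0.1494 -0.3578 -0.879 ] w 0.1188970575441279
turn [ 0.0108  0.0051 -0.0061] shift cm now-axes [ 2.1172 -0.2674 -0.3052]  in target axes [ 2.1203 -0.2577 -0.2916]
```

>>> arm_command([
  [[0, 0.003, -0.003, 0.5, -0.1, -0.1, 0], [0, 0, -0.003, 0.5, -0.1, -0.1, 0], [0, 0, 0, 0.5, -0.05, -0.05, 0], [0, 0, 0, 0.2, 0, 0, 0], [0, 0, 0, 0, 0, 0, 0], [0, 0, 0, 0, 0, 0, 0]],
])

```text
time: 9.6
tool_pos: [0.5816, -0.096, 0.1224]
tcp_rot: [0.824, 1.408, -0.826]
wrist_force: [-0.1, 0.2, -1.0]
width: 0.114
```

```bash
python3 - <<'E'
from h import *
go(.582,-.0958,.12,0.5)
n="scene"
p,d=bot.read_camera(n);cv2.imwrite(f"pics/{n}6.png",p)
cv2.imwrite("pics/s6zz.png",cv2.resize(p[170:225,310:360],None,fx=12,fy=12,interpolation=2)[:600])
E
```

```text
t 9.6 pos [ 0.5816 -0.096   0.1224] yaw 0.5106800900873796 tilt 0.0016518129425369132 q [-0.2049  0.2184  1.9157 -0.0019  1.0072 -0.7146] F [-0.1044  0.1745 -1.0169] w 0.11436377507424579
turn [0.0107 0.0014 0.0009] shift cm now-axes [ 0.24    0.0411 -0.    ]  in target axes [ 0.2401  0.0409 -0.0001]
```

View pics/s6zz.png

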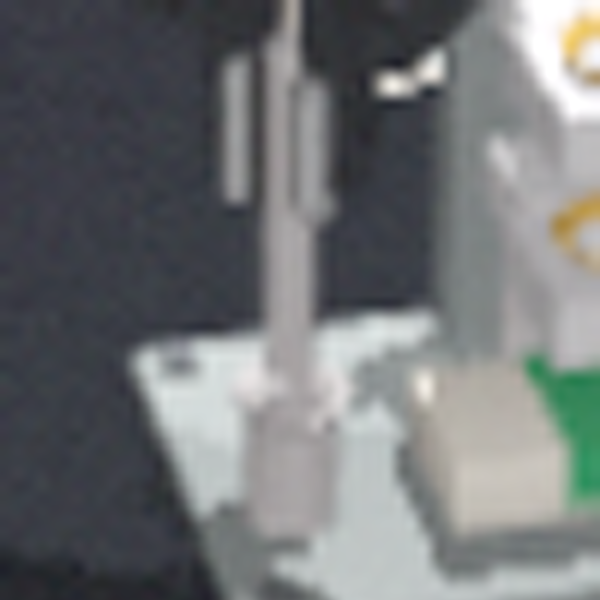

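>>> arm_command([
  [[0, 0, 0, 0.4, 0, 0, 0], [0, 0, 0, 0.5, 0, 0, 0], [0, 0, 0, 0.5, 0, 0, 0], [0, 0, 0, 0.5, 0, 0, 0], [0, 0, 0, 0, 0, 0, 0]],
])

```text
time: 10.15
tool_pos: [0.5833, -0.0969, 0.1031]
tcp_rot: [0.824, 1.403, -0.825]
wrist_force: [0.2, -0.5, -1.8]
width: 0.119
```

```bash
python3 - <<'E'
from h import *
go(.582,-.0958,.082,0.5)
E
```

```text
t 10.15 pos [ 0.5833 -0.0969  0.1031] yaw 0.5109490308321714 tilt 0.005122240370002876 q [-0.2053  0.2414  1.9279 -0.003   0.9678 -0.7145] F [ 0.1506 -0.5096 -1.7809] w 0.119186166753084
turn [ 0.0109  0.0048 -0.0018] shift cm now-axes [ 2.1063 -0.068  -0.1702]  in target axes [ 2.1072 -0.0661 -0.1593]
```

Foot is at about 32 mm, inside the bore, no force. Continuing.

>>> arm_command([
  [[0, 0.003, 0, 0.5, 0, -0.1, 0], [0, 0, 0, 0.5, 0, 0, 0], [0, 0, 0, 0.5, 0, 0, 0], [0, 0, 0, 0.4, 0, 0, 0], [0, 0, 0, 0.1, 0, 0, 0], [0, 0, 0, 0, 0, 0, 0]],
])

```text
time: 10.75
tool_pos: [0.5837, -0.0968, 0.0817]
tcp_rot: [0.825, 1.404, -0.824]
wrist_force: [1.2, -1.6, 0.1]
width: 0.119
```

```bash
python3 - <<'E'
from h import *
go(.582,-.0958,.082,0.5)
E
```

```text
t 10.75 pos [ 0.5837 -0.0968  0.0817] yaw 0.5109993892990777 tilt 0.004245364040994191 q [-0.206   0.2682  1.9401 -0.0012  0.9292 -0.7162] F [ 1.155  -1.6353  0.126 ] w 0.11922574260828486
turn [ 0.011   0.0034 -0.0025] shift cm now-axes [-0.0336 -0.1001 -0.1743]  in target axes [-0.0327 -0.1021 -0.1733]
```

>>> arm_command([
  [[0, 0, 0, 0, 0, 0, 0.2], [0, 0, 0, 0, 0, 0, 0.4], [0, 0, 0, 0, 0, 0, 0.4], [0, 0, 0, 0, 0, 0, 0.4], [0, 0, 0, 0, 0, 0, 0.4]],
])

```text
time: 11.25
tool_pos: [0.5827, -0.0955, 0.0815]
tcp_rot: [0.826, 1.407, -0.824]
wrist_force: [0.2, 0.8, 0.3]
width: 0.399
```

```bash
python3 - <<'E'
from h import *
go(.582,-.0958,.082,0.5)
n="scene"
p,d=bot.read_camera(n);cv2.imwrite(f"pics/{n}7.png",p)
cv2.imwrite("pics/s7zz.png",cv2.resize(p[170:225,310:360],None,fx=12,fy=12,interpolation=2)[:600])
E
```

```text
t 11.25 pos [ 0.5827 -0.0955  0.0815] yaw 0.5106758835638601 tilt 0.001523278147620116 q [-0.205   0.2678  1.941   0.0009  0.9314 -0.7162] F [0.1856 0.809  0.3081] w 0.3985470587926644
turn [ 0.0107  0.0004 -0.0015] shift cm now-axes [-0.0515 -0.0723 -0.0076]  in target axes [-0.0514 -0.0725 -0.0069]
```

View pics/s7zz.png

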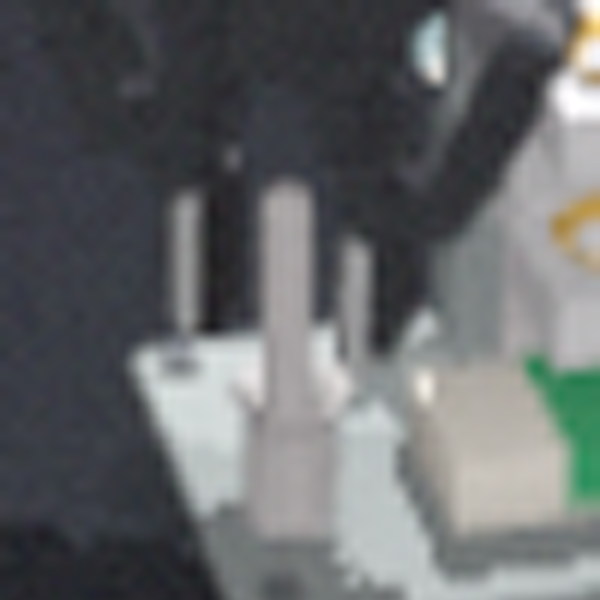

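>>> arm_command([
  [[0, 0, 0, -0.7, 0, 0, 0.4], [0, 0, 0, -1.5, 0, 0, 0.4], [0, 0, 0, -2, 0, 0, 0.4], [0, 0, 0, -2.5, 0, 0, 0.4], [0, 0, 0, -2.5, 0, 0, 0.5], [0, 0, 0, -2.5, 0, 0, 0.5], [0, 0, 0, -2, 0, 0, 0.5], [0, 0, 0, -1, 0, 0, 0.5], [0, 0, 0, -0.5, 0, 0, 0.5], [0, 0, 0, 0, 0, 0, 0.5]],
])

```text
time: 12.3
tool_pos: [0.5832, -0.0957, 0.2493]
tcp_rot: [0.827, 1.401, -0.822]
wrist_force: [0.2, -0.2, 0.1]
width: 0.501
```

```bash
python3 - <<'E'
from h import *
go(.563,.146,.25,0.5)
n="scene"
p,d=bot.read_camera(n);cv2.imwrite(f"pics/{n}8.png",p)
cv2.imwrite("pics/s8zz.png",cv2.resize(p[170:225,310:360],None,fx=12,fy=12,interpolation=2)[:600])
E
```

```text
t 12.3 pos [ 0.5832 -0.0957  0.2493] yaw 0.5106043809416771 tilt 0.008204096368492654 q [-0.2052  0.1037  1.7995  0.0009  1.2303 -0.7161] F [ 0.2176 -0.1728  0.1022] w 0.500503689972933
turn [ 0.0106  0.0047 -0.0068] shift cm now-axes [ -0.1068  10.0524 -22.0697]  in target axes [ -0.0709   9.8175 -22.1753]
```

View pics/s8zz.png

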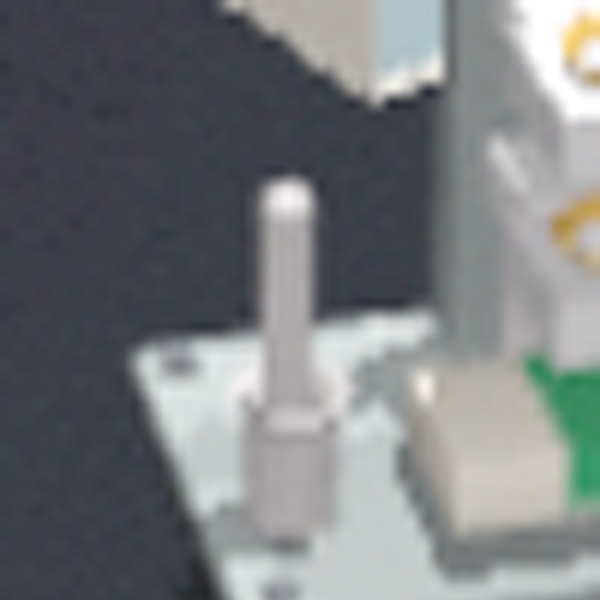

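```bash
python3 - <<'E'
from h import *
print(proj("scene",(.582,-.0958,.100)),(310+288.5/12-.5,170+190/12-.5))
E
```

```text
[333.7165 186.0402] (333.5416666666667, 185.33333333333334)
```

>>> arm_command([
  [[0, 0.004, -0.006, 0, 0.6, -1.4, 0.5], [0, 0, 0, 0, 1.2, -2.8, 0.5], [0, 0, 0, 0, 1.5, -3.3, 0.5], [0, 0, 0, 0, 1.5, -3.3, 0.5], [0, 0, 0, 0, 1.5, -3.3, 0.5], [0, 0, 0, 0, 1.2, -2.5, 0.5], [0, 0, 0, 0, 0.7, -1.5, 0.5], [0, 0, 0, 0, 0.3, -0.6, 0.5], [0, 0, 0, 0, 0, 0, 0.5], [0, 0, 0, 0, 0, 0, 0.5]],
])

```text
time: 13.35
tool_pos: [0.5553, 0.1227, 0.2338]
tcp_rot: [0.818, 1.434, -0.84]
wrist_force: [0.2, -0.3, -0.1]
width: 0.499
```

```bash
python3 - <<'E'
from h import *
go(.563,.146,.20,0.5)
E
```

```text
t 13.35 pos [0.5553 0.1227 0.2338] yaw 0.5098769517244538 tilt 0.02870014984284445 q [ 0.1703  0.0946  1.8388  0.0061  1.2363 -0.3414] F [ 0.1692 -0.3017 -0.143 ] w 0.4992839315887123
turn [ 0.0097 -0.0146  0.0247] shift cm now-axes [ 3.356   1.8887 -1.6121]  in target axes [ 3.3773  1.7896 -1.6793]
```

>>> arm_command([
  [[0, -0.007, 0.012, 0, 0.5, -0.5, 0.5], [0, -0.007, 0.012, 0.3, 0.6, -0.6, 0.5], [0, 0, 0, 0.5, 0.5, -0.4, 0.5], [0, 0, 0, 0.5, 0, 0, 0.5], [0, 0, 0, 0.3, 0, 0, 0.5], [0, 0, 0, 0, 0, 0, 0.5], [0, 0, 0, 0, 0, 0, 0.5]],
])

```text
time: 14.05
tool_pos: [0.5627, 0.1422, 0.2153]
tcp_rot: [0.829, 1.406, -0.83]
wrist_force: [0.1, 0.2, -0.4]
width: 0.496
```

```bash
python3 - <<'E'
from h import *
go(.563,.146,.126,0.5)
n="scene"
p,d=bot.read_camera(n);cv2.imwrite(f"pics/{n}9.png",p)
u,v=map(int,proj(n,(.563,.146,.15)));print(u-50,v-45)
cv2.imwrite(f"pics/{n}9z.png",cv2.resize(p[max(v-45,0):v+45,max(u-50,0):u+50],None,fx=6,fy=6,interpolation=2))
print(proj(n,(.582,-.0958,.046)))
E
```

```text
t 14.05 pos [0.5627 0.1422 0.2153] yaw 0.5051810531696148 tilt 0.0006925134136909335 q [ 0.205   0.1134  1.853  -0.0007  1.1752 -0.2999] F [ 0.1424  0.2248 -0.3556] w 0.496385082909204
turn [0.0052 0.0007 0.0002] shift cm now-axes [ 8.9334  0.2084 -0.3231]  in target axes [ 8.9337  0.2052 -0.3182]
204 156
[333.6175 202.2911]
```

View pics/scene9z.png

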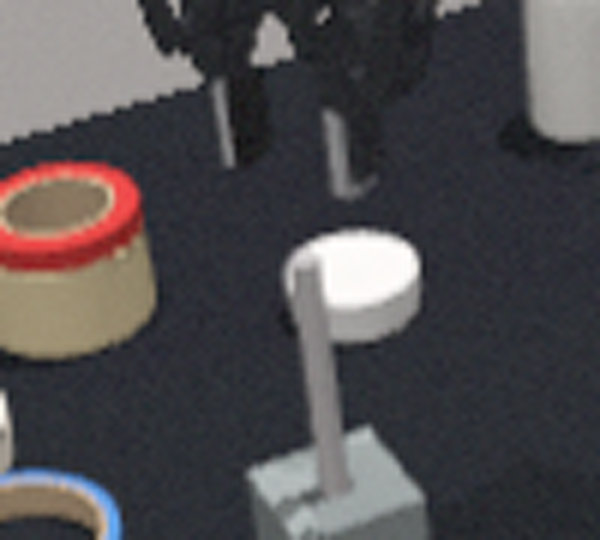

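>>> arm_command([
  [[0, 0, 0, 0.7, 0.1, -0.1, 0.5], [0, 0, 0, 0.8, 0.1, -0.1, 0.5], [0, 0, 0, 0.8, 0, 0, 0.5], [0, 0, 0, 0.7, 0, 0, 0.5], [0, 0, 0, 0.7, 0, 0, 0.5], [0, 0, 0, 0.3, 0, 0, 0.5], [0, 0, 0, 0, 0, 0, 0.5]],
])

```text
time: 14.8
tool_pos: [0.5631, 0.1447, 0.1711]
tcp_rot: [0.829, 1.407, -0.831]
wrist_force: [-0.7, 0.5, 0.4]
width: 0.5
```

```bash
python3 - <<'E'
from h import *
go(.563,.146,.126,0.5)
for n in ("scene","top"):
    p,d=bot.read_camera(n);cv2.imwrite(f"pics/{n}10.png",p)
    u,v=map(int,proj(n,(.563,.146,.15)));print(u-50,v-45)
    cv2.imwrite(f"pics/{n}10z.png",cv2.resize(p[max(v-45,0):v+45,max(u-50,0):u+50],None,fx=6,fy=6,interpolation=2))
E
```

```text
t 14.8 pos [0.5631 0.1447 0.1711] yaw 0.5047542763827627 tilt 0.0013710538758517925 q [ 0.2091  0.1545  1.8927 -0.0008  1.0955 -0.2952] F [-0.7218  0.5282  0.4113] w 0.5003800016267679
turn [0.0048 0.0004 0.0013] shift cm now-axes [ 4.5105  0.0555 -0.1193]  in target axes [ 4.5106  0.049  -0.1179]
204 156
209 136
```

View pics/scene10z.png

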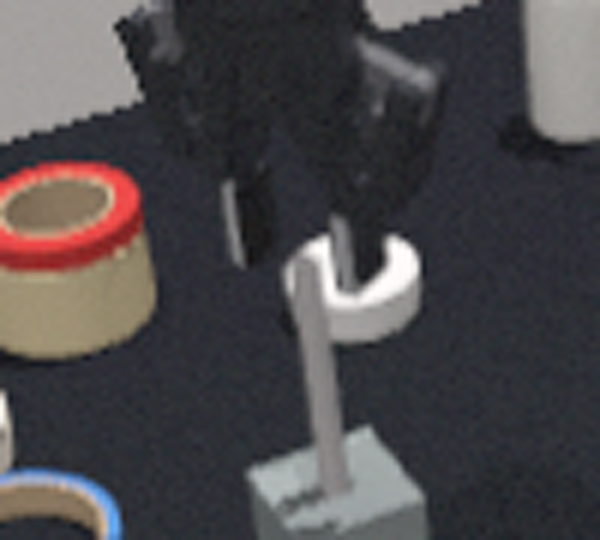

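View pics/top10z.png

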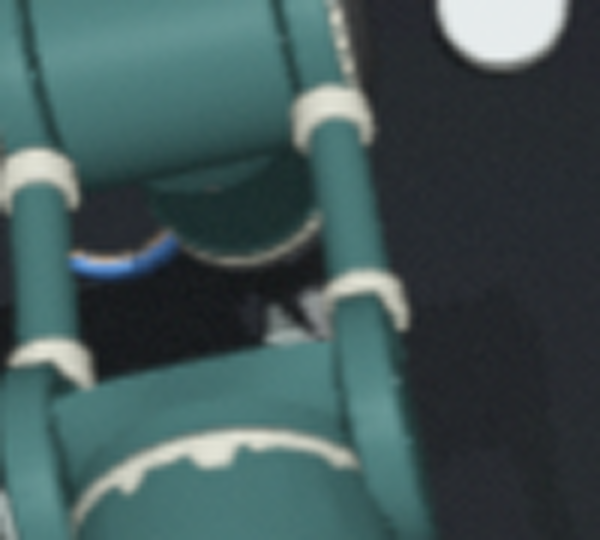

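>>> arm_command([
  [[0, 0, 0, 0.5, 0, 0, 0.5], [0, 0, 0, 0.8, 0, 0, 0.5], [0, 0, 0, 0.9, 0, 0, 0.5], [0, 0, 0, 0.9, 0, 0, 0.5], [0, 0, 0, 0.6, 0, -0.1, 0.5], [0, 0, 0, 0.3, 0, 0, 0.5], [0, 0, 0, 0, 0, 0, 0.5], [0, 0, 0, 0, 0, 0, 0.5]],
])

```text
time: 15.7
tool_pos: [0.5632, 0.1458, 0.1285]
tcp_rot: [0.83, 1.406, -0.83]
wrist_force: [0.4, 0.3, -0.2]
width: 0.5
```

```bash
python3 - <<'E'
from h import *
go(.563,.146,.126,0.5)
E
```

```text
t 15.7 pos [0.5632 0.1458 0.1285] yaw 0.504695569304356 tilt 0.0008707339487607206 q [ 0.2108  0.1979  1.9279 -0.0009  1.0153 -0.2934] F [ 0.4265  0.3321 -0.2444] w 0.4995229894981051
turn [ 0.0047  0.0008 -0.0002] shift cm now-axes [ 0.252  -0.0104 -0.0329]  in target axes [ 0.2521 -0.0105 -0.0327]
```

>>> arm_command([
  [[0, 0, 0, 0, 0, 0, 0.3], [0, 0, 0, 0, 0, 0, 0.2], [0, 0, 0, 0, 0, 0, 0], [0, 0, 0, 0, 0, 0, 0], [0, 0, 0, 0, 0, 0, 0], [0, 0, 0, 0, 0, 0, 0]],
], newtons=100)

```text
time: 16.3
tool_pos: [0.5637, 0.1459, 0.1295]
tcp_rot: [0.83, 1.405, -0.829]
wrist_force: [0.6, -0.3, -0.8]
width: 0.119
```

```bash
python3 - <<'E'
from h import *
go(.563,.146,.126,0.5)
E
```

```text
t 16.3 pos [0.5637 0.1459 0.1295] yaw 0.5047217186653274 tilt 0.002021816643801724 q [ 0.2108  0.197   1.9272 -0.0009  1.0156 -0.2934] F [ 0.6273 -0.3168 -0.8341] w 0.11911147315899119
turn [ 0.0047  0.0013 -0.0016] shift cm now-axes [ 0.3452 -0.0585 -0.0491]  in target axes [ 0.3453 -0.0582 -0.0484]
```

>>> arm_command([
  [[0, 0, 0, -0.6, 0, 0, 0], [0, 0, 0, -1, 0, 0, 0], [0, 0, 0, -1.5, 0, 0, 0], [0, 0, 0, -2, 0, 0, 0], [0, 0, 0, -2.5, 0, 0, 0], [0, 0, 0, -2.5, 0, 0, 0], [0, 0, 0, -2.5, 0, 0, 0], [0, 0, 0, -2, 0, 0, 0], [0, 0, 0, -1, 0, 0, 0], [0, 0, 0, 0, 0, 0, 0]],
])

```text
time: 17.3
tool_pos: [0.563, 0.1457, 0.3018]
tcp_rot: [0.832, 1.401, -0.826]
wrist_force: [-0.1, 0.3, -0.5]
width: 0.111
```

```bash
python3 - <<'E'
from h import *
go(.5533,-.1699,.285,0.5)
E
```

```text
t 17.3 pos [0.563  0.1457 0.3018] yaw 0.5047127705356742 tilt 0.006730386108555176 q [ 0.211   0.0569  1.7532 -0.001   1.3249 -0.2934] F [-0.0929  0.3302 -0.5024] w 0.1112089970456224
turn [ 0.0047  0.0028 -0.0061] shift cm now-axes [  1.6539 -16.1197  27.1568]  in target axes [  1.6751 -15.9815  27.237 ]
```

>>> arm_command([
  [[0, 0, 0, 0, -0.7, 1.2, 0], [0, 0, 0, 0, -1.3, 2.2, 0], [0, 0, 0, 0, -1.7, 2.9, 0], [0, 0, 0, 0, -1.8, 3.1, 0], [0, 0, 0, 0, -1.8, 3.1, 0], [0, 0, 0, 0, -1.8, 3.1, 0], [0, 0, 0, 0, -1.7, 2.9, 0], [0, 0, 0, 0, -1.3, 2.2, 0], [0, 0, 0, 0, -0.7, 1.2, 0], [0, 0, 0, 0, 0, 0, 0]],
])

```text
time: 18.3
tool_pos: [0.547, -0.1232, 0.2873]
tcp_rot: [0.823, 1.423, -0.838]
wrist_force: [-0.6, 0.5, -1.4]
width: 0.113
```

```bash
python3 - <<'E'
from h import *
go(.5533,-.1699,.285,0.5)
E
```

```text
t 18.3 pos [ 0.547  -0.1232  0.2873] yaw 0.5064945444720502 tilt 0.018317541428799586 q [-0.263   0.0392  1.7981 -0.0052  1.3219 -0.7681] F [-0.6048  0.491  -1.4205] w 0.11317130604352708
turn [ 0.0064 -0.0086  0.0162] shift cm now-axes [ 0.2179 -1.7105  4.3951]  in target axes [ 0.228  -1.6859  4.4041]
```

>>> arm_command([
  [[0, -0.004, 0.008, 0, -0.4, 0.9, 0], [0, -0.004, 0.008, 0, -0.5, 1.2, 0], [0, 0, 0, 0, -0.4, 1, 0], [0, 0, 0, 0, -0.2, 0.5, 0], [0, 0, 0, 0, -0.1, 0.2, 0], [0, 0, 0, 0, 0, 0, 0], [0, 0, 0, 0, 0, 0, 0]],
])

```text
time: 19.0
tool_pos: [0.5517, -0.1642, 0.2859]
tcp_rot: [0.828, 1.41, -0.825]
wrist_force: [-1.0, 0.1, -1.4]
width: 0.116
```

```bash
python3 - <<'E'
from h import *
go(.5533,-.1699,.285,0.5)
for n in ("scene","top"):
    p,d=bot.read_camera(n);cv2.imwrite(f"pics/{n}11.png",p)
    u,v=map(int,proj(n,(.5533,-.1699,.17)));print(u-50,v-45)
    cv2.imwrite(f"pics/{n}11z.png",cv2.resize(p[max(v-45,0):v+45,max(u-50,0):u+50],None,fx=6,fy=6,interpolation=2))
E
```

```text
t 19.0 pos [ 0.5517 -0.1642  0.2859] yaw 0.5099240748148859 tilt 0.0029568543228986515 q [-0.334   0.0587  1.7801  0.0025  1.3045 -0.8445] F [-0.9581  0.1485 -1.4224] w 0.11555147511819368
turn [ 0.0099 -0.0029 -0.0006] shift cm now-axes [ 0.0892 -0.1392  0.5702]  in target axes [ 0.0909 -0.1334  0.5712]
312 115
320 137
```

View pics/scene11z.png

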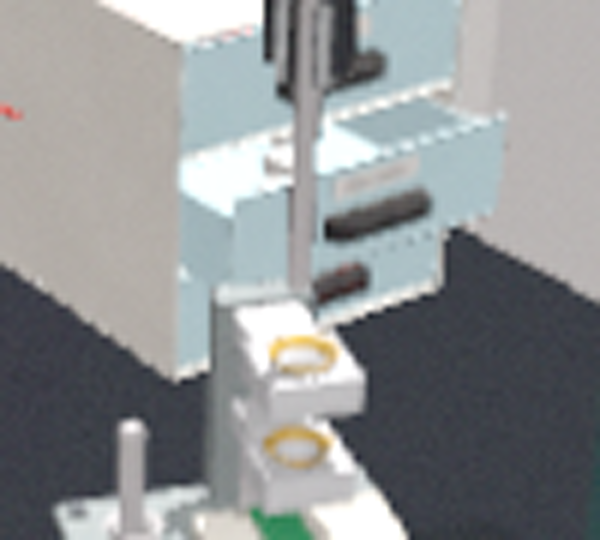

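View pics/top11z.png

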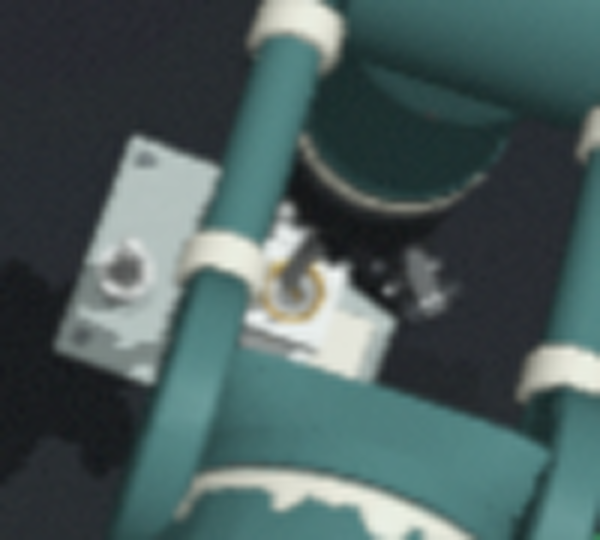

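>>> arm_command([
  [[0, -0.003, 0, 0.3, -0.1, 0.3, 0], [0, 0, 0, 0.4, 0, 0.2, 0], [0, 0, 0, 0.5, 0, 0, 0], [0, 0, 0, 0.5, 0, 0, 0], [0, 0, 0, 0.3, 0, 0, 0], [0, 0, 0, 0, 0, 0, 0], [0, 0, 0, 0, 0, 0, 0]],
])

```text
time: 19.8
tool_pos: [0.553, -0.1684, 0.2633]
tcp_rot: [0.825, 1.41, -0.825]
wrist_force: [0.2, -0.1, -1.3]
width: 0.114
```

```bash
python3 - <<'E'
from h import *
go(.5533,-.1699,.262,0.5)
for n,c in (("scene",(335,130)),("top",(340,160))):
    p,d=bot.read_camera(n);cv2.imwrite(f"pics/{n}12.png",p)
    u,v=c
    cv2.imwrite(f"pics/{n}12z.png",cv2.resize(p[v:v+60,u:u+60],None,fx=10,fy=10,interpolation=2))
    print(n,proj(n,(.5533,-.1699,.129)))
E
```

```text
t 19.8 pos [ 0.553  -0.1684  0.2633] yaw 0.5112703854129247 tilt 0.0009207235867844234 q [-0.3389  0.0759  1.8037  0.0004  1.2629 -0.8503] F [ 0.1981 -0.1017 -1.3432] w 0.11375069723015034
turn [ 0.0113 -0.0009  0.0003] shift cm now-axes [ 0.1257 -0.0477  0.1444]  in target axes [ 0.1258 -0.0461  0.1449]
scene [361.7401 173.5278]
top [368.876  185.6823]
```

View pics/scene12z.png

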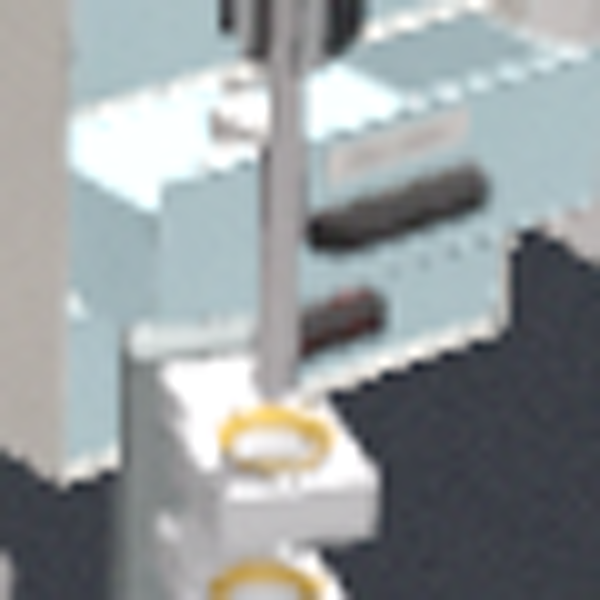

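View pics/top12z.png

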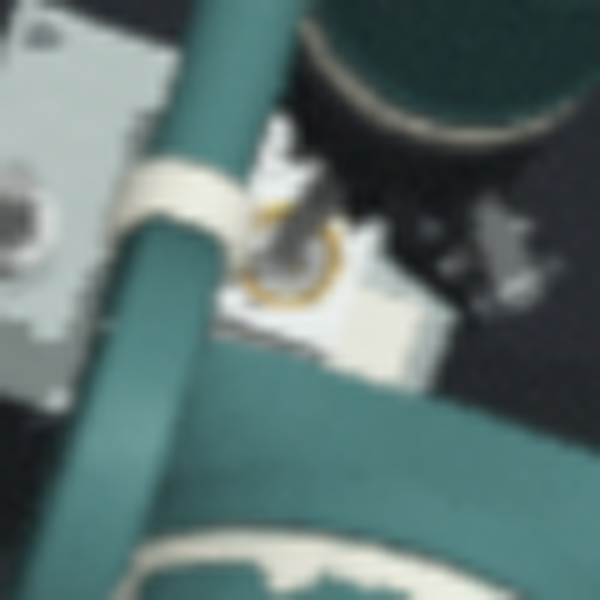

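```bash
python3 - <<'E'
from h import *
for z in (.142,.23): print(proj("scene",(.553,-.1684,z)),proj("top",(.553,-.1684,z)))
print("seen z12: foot",(335+279.5/10-.5,130+390/10-.5)," at row of z.23:",)
for v in (100,150,200,250,300,350): 
    pass
print(plane("scene",(335+279.5/10-.5,130+388/10-.5),.142))
E
```

```text
[361.6026 169.5697] [368.9755 184.8561]
[363.176  139.8312] [373.4887 177.9859]
seen z12: foot (362.45, 168.5)  at row of z.23:
[ 0.5574 -0.1749  0.142 ]
```

>>> arm_command([
  [[0, 0, 0, 0.3, 0, 0.1, 0], [0, 0, 0, 0.4, 0, 0, 0], [0, 0, 0, 0.4, 0, 0, 0], [0, 0, 0, 0.4, 0, 0, 0], [0, 0, 0, 0.3, 0, 0, 0], [0, 0, 0, 0, 0, 0, 0]],
])

```text
time: 20.5
tool_pos: [0.5538, -0.1694, 0.2442]
tcp_rot: [0.825, 1.409, -0.825]
wrist_force: [-0.1, -0.4, -1.3]
width: 0.115
```

```bash
python3 - <<'E'
from h import *
go(.5533,-.1699,.232,0.5)
for n,c in (("scene",(335,130)),("top",(340,160))):
    p,d=bot.read_camera(n);cv2.imwrite(f"pics/{n}13.png",p)
    u,v=c
    cv2.imwrite(f"pics/{n}13z.png",cv2.resize(p[v:v+60,u:u+60],None,fx=10,fy=10,interpolation=2))
E
```

```text
t 20.5 pos [ 0.5538 -0.1694  0.2442] yaw 0.5112840545562861 tilt 0.0004217510213460108 q [-0.3401  0.0896  1.8244  0.0004  1.2274 -0.8515] F [-0.1473 -0.3843 -1.2592] w 0.11458401246864872
turn [ 0.0113 -0.0001 -0.0004] shift cm now-axes [ 1.2237 -0.0666  0.0168]  in target axes [ 1.2237 -0.0659  0.0175]
```

View pics/scene13z.png

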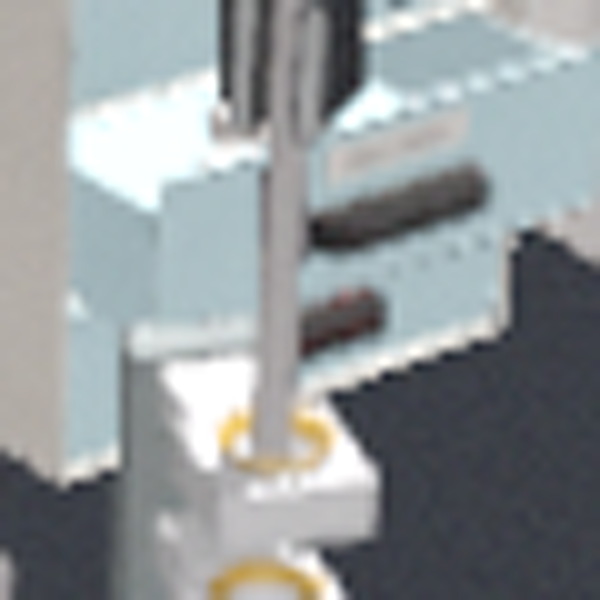

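View pics/top13z.png

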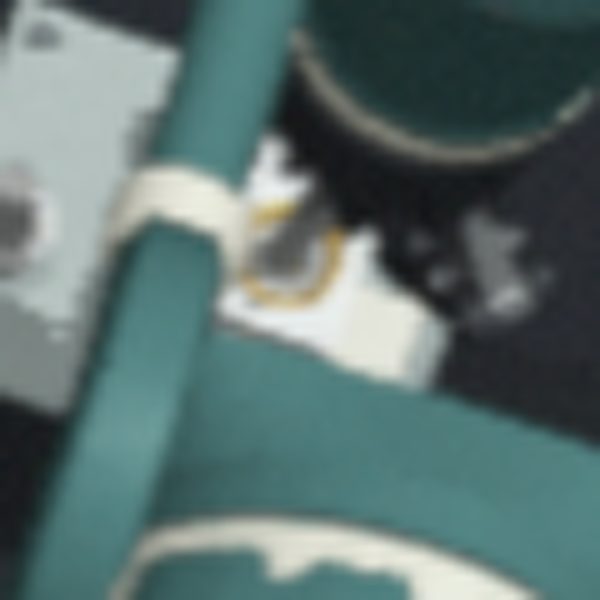

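>>> arm_command([
  [[0, 0, 0, 0.3, 0, 0, 0], [0, 0, 0, 0.3, 0, 0, 0], [0, 0, 0, 0.3, 0, 0, 0], [0, 0, 0, 0.3, 0, 0, 0], [0, 0, 0, 0, 0, 0, 0]],
])

```text
time: 21.1
tool_pos: [0.5544, -0.1698, 0.2324]
tcp_rot: [0.825, 1.406, -0.824]
wrist_force: [-0.3, 0.3, -1.1]
width: 0.115
```

```bash
python3 - <<'E'
from h import *
go(.5533,-.1699,.222,0.5)
E
```

```text
t 21.1 pos [ 0.5544 -0.1698  0.2324] yaw 0.5113207059403375 tilt 0.0022556026221659947 q [-0.3402  0.098   1.8375  0.0001  1.2039 -0.8515] F [-0.282   0.3335 -1.1187] w 0.11505053062657002
turn [ 0.0113  0.0016 -0.0016] shift cm now-axes [ 1.0432 -0.1056 -0.0442]  in target axes [ 1.0435 -0.1044 -0.0413]
```

>>> arm_command([
  [[0, 0.001, -0.001, 0.3, 0, 0, 0], [0, 0, 0, 0.4, -0.05, 0, 0], [0, 0, 0, 0.4, 0, 0, 0], [0, 0, 0, 0.4, 0, 0, 0], [0, 0, 0, 0.3, 0, 0, 0], [0, 0, 0, 0, 0, 0, 0]],
])

```text
time: 21.7
tool_pos: [0.5538, -0.1699, 0.2124]
tcp_rot: [0.825, 1.408, -0.825]
wrist_force: [-0.4, -0.2, -1.7]
width: 0.119
```

```bash
python3 - <<'E'
from h import *
go(.5533,-.1699,.222,0.5)
for n,c in (("scene",(335,140)),("top",(340,160))):
    p,d=bot.read_camera(n);cv2.imwrite(f"pics/{n}14.png",p)
    u,v=c
    cv2.imwrite(f"pics/{n}14z.png",cv2.resize(p[v:v+60,u:u+60],None,fx=10,fy=10,interpolation=2))
E
```

```text
t 21.7 pos [ 0.5538 -0.1699  0.2124] yaw 0.5112728932948002 tilt 0.0002799340031503384 q [-0.3408  0.1135  1.8584  0.0002  1.1695 -0.8522] F [-0.4239 -0.2248 -1.6734] w 0.11872985720257792
turn [ 0.0113  0.0001 -0.0003] shift cm now-axes [-0.9553 -0.0449 -0.0308]  in target axes [-0.9553 -0.0455 -0.0304]
```

View pics/scene14z.png

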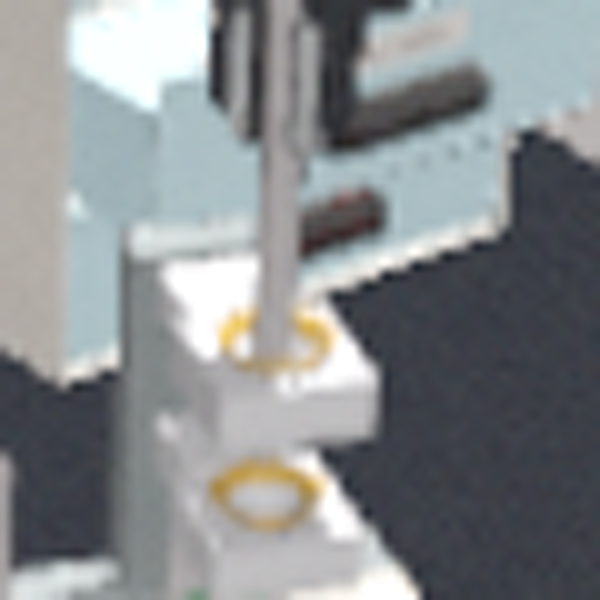

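>>> arm_command([
  [[0, 0, 0, 0.3, 0, 0, 0], [0, 0, 0, 0.4, 0, 0, 0], [0, 0, 0, 0.4, 0, 0, 0], [0, 0, 0, 0.4, 0, 0, 0], [0, 0, 0, 0.4, 0, 0, 0], [0, 0, 0, 0.3, 0, 0, 0], [0, 0, 0, 0, 0, 0, 0]],
])

```text
time: 22.5
tool_pos: [0.5543, -0.17, 0.1893]
tcp_rot: [0.825, 1.407, -0.824]
wrist_force: [0.1, 0.3, -1.8]
width: 0.115
```

```bash
python3 - <<'E'
from h import *
go(.5535,-.1699,.1645,0.511)
E
```

```text
t 22.5 pos [ 0.5543 -0.17    0.1893] yaw 0.5112316274959218 tilt 0.001399294708535894 q [-0.3407  0.1332  1.8812  0.0004  1.1259 -0.8521] F [ 0.076   0.2695 -1.779 ] w 0.11502157411641165
turn [ 0.0002  0.0008 -0.0012] shift cm now-axes [ 2.4821 -0.0674 -0.0476]  in target axes [ 2.4822 -0.0646 -0.0457]
```

>>> arm_command([
  [[0, 0, 0, 0.3, 0, 0, 0], [0, 0, 0, 0.4, 0, 0, 0], [0, 0, 0, 0.4, 0, 0, 0], [0, 0, 0, 0.4, 0, 0, 0], [0, 0, 0, 0.4, 0, 0, 0], [0, 0, 0, 0.3, 0, 0, 0], [0, 0, 0, 0.1, 0, 0, 0], [0, 0, 0, 0, 0, 0, 0], [0, 0, 0, 0, 0, 0, 0], [0, 0, 0, 0, 0, 0, 0]],
])

```text
time: 23.5
tool_pos: [0.5545, -0.17, 0.1643]
tcp_rot: [0.825, 1.407, -0.824]
wrist_force: [0.4, -0.3, -0.8]
width: 0.115
```

```bash
python3 - <<'E'
from h import *
go(.5535,-.1699,.1645,0.511)
n="scene";p,d=bot.read_camera(n);cv2.imwrite(f"pics/{n}15.png",p)
cv2.imwrite(f"pics/{n}15z.png",cv2.resize(p[140:230,310:400],None,fx=6.5,fy=6.5,interpolation=2))
E
```

```text
t 23.5 pos [ 0.5545 -0.17    0.1643] yaw 0.5112307405600095 tilt 0.0015521508838091881 q [-0.3407  0.1567  1.9037  0.0004  1.0797 -0.8521] F [ 0.3869 -0.3021 -0.8448] w 0.1146918753145547
turn [ 0.0002  0.0009 -0.0013] shift cm now-axes [-0.0164 -0.0786 -0.0602]  in target axes [-0.0163 -0.0787 -0.0602]
```

View pics/scene15z.png

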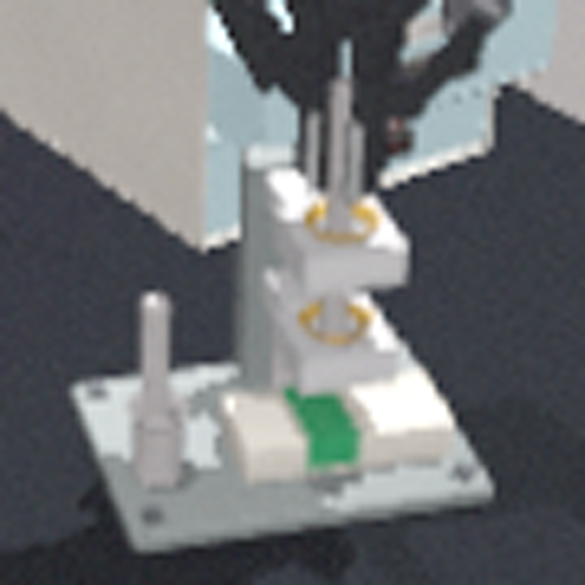

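```bash
python3 - <<'E'
from h import *
print(proj("scene",(.5545,-.17,.193)),(310+341.5/6.5-.5,140+84/6.5-.5))
print(proj("scene",(.5545,-.17,.198)))
print(proj("scene",(.582,-.0958,.1)),(310+155.5/6.5-.5,140+300/6.5-.5))
a=cv2.imread("pics/scene15.png");b=cv2.imread("pics/scene0.png")
ga=cv2.inRange(cv2.cvtColor(a,cv2.COLOR_BGR2HSV),(55,120,50),(85,255,255))[185:225,340:380];gb=cv2.inRange(cv2.cvtColor(b,cv2.COLOR_BGR2HSV),(55,120,50),(85,255,255))[185:225,340:380]
for g in(ga,gb):
    m=cv2.moments(g,True);print(m["m00"],m["m10"]/m["m00"]+340,m["m01"]/m["m00"]+185)
E
```

```text
[362.6116 152.3337] (362.03846153846155, 152.42307692307693)
[362.702  150.6292]
[333.7165 186.0402] (333.4230769230769, 185.65384615384616)
65.0 359.81538461538463 205.44615384615383
67.0 359.92537313432837 205.4179104477612
```

>>> arm_command([
  [[0, 0, 0, 0, 0, 0, 0], [0, 0, 0, 0, 0, 0, 0], [0, 0, 0, 0, 0, 0, 0], [0, 0, 0, 0, 0, 0, 0], [0, 0, 0, 0, 0, 0, 0]],
])

```text
time: 24.05
tool_pos: [0.5549, -0.1702, 0.165]
tcp_rot: [0.825, 1.406, -0.824]
wrist_force: [0.7, 0.8, -1.6]
width: 0.113
```

```bash
python3 -c "
from h import *
go(.5545,-.17,.1645,.511)
print(bot.finish_job())"
```

```text
t 24.05 pos [ 0.5549 -0.1702  0.165 ] yaw 0.5113155658189948 tilt 0.0028014072966027733 q [-0.3407  0.156   1.903   0.0004  1.0798 -0.8522] F [ 0.7054  0.7658 -1.6144] w 0.1133334167556282
turn [ 0.0003  0.0019 -0.0021] shift cm now-axes [ 0.0543 -0.0252 -0.0333]  in target axes [ 0.0544 -0.0251 -0.0331]
the job is handed in; nothing more can be done
None
```

The job is handed in at 24 s, and every check I made agrees with the task. `finish_job` gives no verdict.

- **Stop pin:** It is in its socket and let go. In the scene view its top is within about 0.5 px (roughly 1.5 mm) of where a fully seated pin should appear.
- **Guide rod:** It went down through the upper and lower bushings with no contact force showing beyond about 2 N. It is still gripped at the 100 N setting with the tool vertical to within 0.003 rad. The rod top shows at about 193 mm, so the foot is at about 43 mm, midway between the lower arm and the foam block. I worked that out from the top because the foot itself is hidden from view.
- **Foam block:** Its green band is within about 0.1 px of its position in the first picture.
- **Stopwatch, marker and hooked mass:** The gripper never showed contact with them. I did not measure their positions again at the end.

**Disagreements:** The two cameras differed by about 4 mm on the stand and rod positions. I leaned on the scene camera, which matched the arm's own position readings. The rod also appeared about 1 px (2 mm) off the arm's reading at its foot before insertion, which is within the funnel's reach.

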